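Pry open a mould and hold its cam ejector at full lift

ROBOT

A 7-joint arm with a two-finger parallel gripper is mounted at the origin on a cart in front of the work surface, level with it; the furniture and walls round the work are solid. World frame = base frame: x ahead of the robot, y to its left, z up, the work surface at z = 0. Lengths are in mm, angles in rad, forces in N, time in s.
With the tool pointing down it reaches from about 400 to 875 mm from the base axis. Payload 4.4 kg.
Tool frame: the origin (TCP) lies at the very end of the fingers, on their centre line; the grasp point (between the pads) lies 19 mm behind it; y points along the fingers, z is the direction in which the jaws open and shut, and the axes are right-handed (so a half turn about y gives the same grasp; the last joint's range is limited). The gripper opens to 85 mm and grips with 20 to 120 N. Pads are 22 mm wide; open, the fingers measure 114 mm over their backs; the gripper's body (76 mm by 85 mm) begins 54 mm behind the grasp point. The pads swing forward as they close: fully open they stand 13 mm farther back than shut.
Start: joints at [-1.302, 0.628, 0.038, 1.517, -0.027, 0.996, -0.02], TCP at [213.554, 613.932, 231.313] pointing down, gripper open.
Joint ranges: [-3.06, 3.06], [-0.37, 2.12], [-1.25, 1.32], [0.18, 2.47], [-1.1, 4.24], [0.23, 1.98], [-2.94, 2.94]. Speed limits (rad/s): [2.57, 2.57, 3.14, 3.14, 3.14, 3.14, 3.14].

INTERFACE

Orientations are given as [roll, pitch, yaw] about the fixed x, y, z axes, in that order (R = Rz(yaw) Ry(pitch) Rx(roll)).
In Python, from cell import * gives the robot as it stands.
- The arm moves only by the tool apply_moves, never from a script. Its argument "targets" is a list of rows, each a list of 6 numbers: the shift along the tool's x, y, z in units of 40 mm (1.0 is 40 mm), then the turn, a rotation vector about the tool's x, y, z in units of 8 degrees (1.0 is 8 degrees). A call has 1 to 12 rows; each row shifts and turns the commanded pose from where the row before left it, along the tool's axes as they then stand; what a row does not reach is not made up. A row lasts 1/8 s, in which the tool goes at most 62.5 mm and 10.7 degrees, less where a joint would pass 70% of its speed; a pose out of reach is approached as far as the arm can. A call is refused whole if a number of a shift passes 1 or a number of a turn 1, either way. A call with a gripper value outside its range is refused whole. "jaw" is the gripper command: -1 is shut, 1 is fully open, values between are in proportion, set as the call begins (left out, the last holds). The fingers move at their own pace and stop on an object; the grip force is fixed at half the most. Time passes only in rows, so rows that do not move let the fingers close. It gives the time, the measured TCP pose, the force and the opening at its end, in the units of the state.
- read_state(): the state, without advancing time (a new reading comes with each control period).
- get_image(name): name is "side" or "top"; returns the picture (384x512x3 uint8, red, green, blue); there is no depth.
- calibration(name): a dict with "fx", "fy", "cx", "cy" (pixels), "world_from_camera" (4x4, takes a point from camera to world coordinates). Camera axes: x right, y down, z forward; pixel columns grow to the right and rows downward; lengths in mm; the calibration is good to about 2 mm. A picture is of the moment at which its call begins. calibration takes no time and is no camera call.
- finish_job(): hands the job in, once; it reports no verdict.
The state is a dict: "clock": time; "qpos": joint angles; "qd": joint speeds; "tau": joint torques, N m; "eef_pos": TCP position; "tool_rot": TCP orientation; "force": force on the tool from outside, world axes, zero at the start; "torque": the same for the moment, N m; "width": finger opening in mm.
Only numpy, scipy, OpenCV 4.12 (cv2) and the standard library are available. Lean on these libraries where they do the work, as an engineer would, in place of code of your own. Each camera call takes 0.05 s, during which the arm holds its last target. There are 200 camera calls.

TASK

The cured carbon part has to come out of the small mould: pick up the screwdriver, lever the mould's hinged lid up with its blade at the pry notch (no fingers on the lid while you break it open) and swing the lid open until it stands about upright or farther. Lay the screwdriver back down on the bench, clear of the mould, then take the cam lever and swing it up to the cam's highest lift, where the lever stands straight up, so that the carbon part is raised out of its cavity. Finish while holding the lever there, and leave the tape roll, the cup and the brass weight alone.

Things in the scene. Friction and masses are not known exactly. Their poses are not given: they have to be found in the camera images.
- mould: Fixed aluminium mould block on a dark steel base plate. Block 110 (x) x 140 (y) x 52 mm on the 8 mm base plate: its top is 60 mm above the bench. Base plate 190 x 170 mm, from x = -115 to +75. Origin: on the bench under the block's centre; z up. Its +y face carries the pry notch, the lid hinges along its -y edge (hinge axis parallel to x), the cam lever is beside its -x face. It stands yawed a little differently every time, with +y roughly to the robot's left.
- pry_notch (a point): Centre of the mouth of the pry notch, at the top of the block's +y face, 53 mm above the bench. The notch is 44 mm wide (x), 14 mm deep into the block (towards -y), and open from 46 mm to 60 mm above the bench, where the lid's underside closes it. Axes as the mould's.
- lid_hinge (a point): Point of the lid's hinge axis at mid width (64 mm above the bench, 140 mm from the notch mouth along the mould's -y). The axis is the mould's x. Axes as the mould's.
- lid (a joint): Lid angle, rad: 0 shut, grows as the +y edge rises, 1.57 upright, stop at 2.1. A stiff hinge: the lid stays wherever it is left; lifting its edge takes about 1.5 N.
- lid_plate: The lid, a flat steel plate 110 x 142 x 8 mm, lying on the block with no handle; origin on the hinge axis, its plate runs to its own +y; the underside is 4 mm below the origin's plane. Its edge overhangs the block's +y face by 2 mm.
- lid_edge (a point): Mid-point of the lid's free (+y) edge at its underside, 142 mm from the hinge axis.
- cam (a joint): Angle of the cam lever, rad (axis: the mould's x): 0 at rest, sloping 20 degrees above level towards the mould's +y; grows as it swings up; 1.22 is the highest lift, lever straight up; past that the lift falls again; stop at 1.75. A spring returns it to rest if let go.
- cam_lever: The lever with its knob, a dark steel bar 10 mm thick (x) and 14 mm wide; origin on the shaft axis. Raising it takes up to about 9 N at the knob (friction), holding it up 1 to 2 N (spring 0.05 N m at rest, 0.17 N m at top). A pinched knob may lag some 0.1 rad behind the hand: check the angle at the end.
- lever_pivot (a point): Point on the lever's shaft axis in the lever's plane, 25 mm above the bench. Fixed to the mould. Axes as the mould's.
- lever_knob (a point): Centre of the black knob at the lever's end, 110 mm from lever_pivot. The knob is a short cylinder of 24 mm diameter and 24 mm long, its axis parallel to the mould's x, so that it can be pinched on its two flat ends from above and turns between the fingers. Its inner end is 38 mm from the block's -x face. At rest it is 62 mm above the bench, straight up 135 mm.
- coupon: The cured part, a loose thin carbon plate 50 (x) x 90 (y) x 4 mm lying in the mould's cavity under the lid; origin: centre of its underside. At rest it is 54.5 mm above the bench; the cam's nose raises a loose ejector plate below it by 11.5 mm, so that the part is at 66 mm at the highest lift.
- screwdriver: Loose flat-blade screwdriver, 203 mm long, 0.11 kg, lying on the bench. Its handle, 24 mm wide and 25 mm high with flat sides, runs from y = +8 to +102 mm; the 6 mm blade rod points to its own -y. Origin: on the bench under its middle.
- driver_grip (a point): A good grip point on the handle's axis, 40 mm from the origin towards the handle, 13 mm above the bench as it lies. Axes as the screwdriver's.
- driver_tip (a point): Working end of the 6 mm blade rod, on its axis, 133 mm from driver_grip along the screwdriver's -y, 13 mm above the bench as it lies. The drawn blade runs 8 mm farther as a thin flat that touches nothing.
- tape_roll: Bystander: roll of masking tape 104 mm across, 25 mm high, flat on the bench.
- cup: Bystander: mixing cup 67 mm across, 70 mm high.
- weight: Bystander: brass weight 54 mm across, 63 mm high.

How it is judged:
By the outcome, as a careful person would: the job done as asked, in the order asked, and still so for the second after the job is handed in, while the arm keeps its last pose, push and grip.
It also fails if it takes over 67 s, if anything falls off the work surface, if the arm or the gripper's body presses on something with over 40 N, if the wrist force passes 120 N, or if a joint passes its speed limit or range.

## Working session

There is one attempt and no reset: what is moved stays moved. The work goes in short steps, Python scripts to look and compute and a tool call to move; the robot and the scene stay as the last step left them, time stands still between calls to the robot, and variables do not carry over. Pictures are saved under pics/ and viewed, about 8 in all and at most 12, crops included, and the job is handed in when it is done.

Besides the shell and the picture viewer there is one more tool, called after "Request:" by a JSON object that holds its "fn" and its "kwargs". apply_moves: Moves the arm, as the interface text tells. Its arguments: {"type":"object","properties":{"targets":{"type":"array"},"jaw":{"type":"number"}},"required":["targets"]}

```bash
ls; mkdir -p pics
python3 - <<'E'
from cell import *
import cv2,numpy as np
s=read_state();print(s)
for n in("top","side"):
    im=get_image(n);cv2.imwrite(f"pics/{n}0.png",im[:,:,::-1]);c=calibration(n);print(n,{k:np.round(v,3).tolist() for k,v in c.items()})
E
```

```text
pics
{'clock': 0.0, 'qpos': array([-1.30176489,  0.62936083,  0.03844255,  1.51837338, -0.02699698,
        0.99628386, -0.01999956]), 'qd': array([-0.00099015, -0.00101681,  0.00092249,  0.00045686, -0.00142243,
        0.00209724, -0.00025318]), 'tau': array([ 9.69634166e-04, -5.63410771e+01,  1.22617912e+00, -1.93439448e+01,
        1.09073496e-02,  1.04181049e-02,  2.26327688e-05]), 'eef_pos': array([213.36514962, 613.32162078, 230.37784771]), 'tool_rot': array([-1.57270347e+00, -2.88982741e-05, -3.34829929e-01]), 'force': array([ 0.34743935, -0.06601286, -0.39162644]), 'torque': array([ 0.05451464, -0.00889564, -0.04726304]), 'width': 85.00079309607257}
top {'fx': 463.86, 'fy': 463.86, 'cx': 258.0, 'cy': 191.488, 'world_from_camera': [[0.024, -0.983, 0.18, 338.613], [-1.0, -0.021, 0.014, 18.629], [-0.01, -0.18, -0.984, 1441.045], [0.0, 0.0, 0.0, 1.0]]}
side {'fx': 412.609, 'fy': 412.609, 'cx': 250.429, 'cy': 194.41, 'world_from_camera': [[1.0, 0.008, -0.012, 600.835], [0.014, -0.409, 0.913, -1158.519], [0.003, -0.913, -0.409, 610.669], [0.0, 0.0, 0.0, 1.0]]}
```

View pics/top0.png

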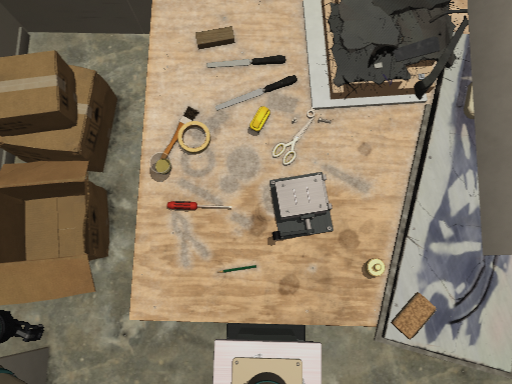

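View pics/side0.png

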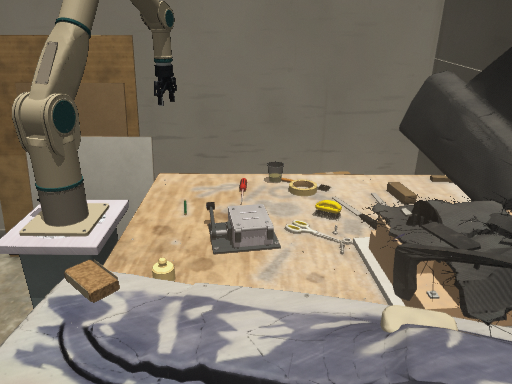

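The top view shows the mould at px (270-333, 172-240), the knob near (276,236), and the screwdriver along row ~206 with its handle on the left at (170-197) and its tip at ~(232,207). The tape is at (194,137), the cup at (160,163) and the weight at (375,267).

```bash
cat > h.py <<'E'
from cell import *
import cv2,numpy as np
from scipy.spatial.transform import Rotation as R
def ray(n,u,v,z):
    c=calibration(n);T=np.array(c["world_from_camera"])
    d=T[:3,:3]@np.array([(u-c["cx"])/c["fx"],(v-c["cy"])/c["fy"],1]);o=T[:3,3]
    return o+d*(z-o[2])/d[2]
def proj(n,p):
    c=calibration(n);T=np.array(c["world_from_camera"]);q=T[:3,:3].T@(np.array(p)-T[:3,3])
    return np.array([c["fx"]*q[0]/q[2]+c["cx"],c["fy"]*q[1]/q[2]+c["cy"]])
def plan(pos,rot=None):
    """shift (in 40mm units, tool axes) and rotvec (8deg units) from the measured pose"""
    s=read_state();Rt=R.from_euler('xyz',s["tool_rot"])
    sh=Rt.inv().apply(np.array(pos)-s["eef_pos"])/40
    rv=np.zeros(3) if rot is None else (Rt.inv()*rot).as_rotvec(degrees=True)/8
    return sh.round(3),rv.round(3)
E
python3 - <<'E'
from h import *
im=cv2.imread("pics/top0.png");hsv=cv2.cvtColor(im,cv2.COLOR_BGR2HSV)
m=cv2.inRange(hsv,(0,170,80),(6,255,255))|cv2.inRange(hsv,(174,170,80),(180,255,255))
m[:,:150]=0;m[:190]=0;m[220:]=0;m[:,240:]=0
ys,xs=np.nonzero(m);print("red",len(xs),xs.min(),xs.max(),ys.min(),ys.max())
pts=np.c_[xs,ys].astype(np.float32);print(cv2.minAreaRect(pts))
b=cv2.inRange(hsv,(0,0,150),(180,60,255));b[:165]=0;b[245:]=0;b[:,:262]=0;b[:,340:]=0
cs=cv2.findContours(b,0,2)[0];c=max(cs,key=cv2.contourArea);print("lid",cv2.minAreaRect(c))
for q in cv2.boxPoints(cv2.minAreaRect(c)):print(q,ray("top",*q,68).round(1))
d=cv2.inRange(hsv,(0,0,0),(180,255,60));d[:165]=0;d[245:]=0;d[:,:262]=0;d[:,340:]=0
for c in cv2.findContours(d,0,2)[0]:
    if cv2.contourArea(c)>20:print("dark",cv2.minAreaRect(c))
cv2.imwrite("pics/c1.png",cv2.resize(im[160:250,155:345],None,fx=4.2,fy=4.2,interpolation=2))
im2=cv2.imread("pics/side0.png")
cv2.imwrite("pics/c2.png",cv2.resize(im2[170:260,190:300],None,fx=6,fy=6,interpolation=2))
E
```

```text
red 169 168 196 201 209
((182.0, 205.0), (28.158571243286133, 7.134773254394531), 2.7263107299804688)
lid ((302.1676330566406, 195.2836151123047), (35.61582946777344, 48.68830871582031), 80.78897094726562)
[275.28687 181.60213] [621.6 -13.5  68. ]
[323.34735 173.80852] [ 648.8 -158.5   68. ]
[329.0484 208.9651] [ 541.7 -175.3   68. ]
[280.9879  216.75871] [515.1 -32.3  68. ]
dark ((318.5, 214.0), (4.0, 15.0), 90.0)
dark ((291.6824645996094, 212.16232299804688), (53.1515998840332, 40.345706939697266), 88.63607025146484)
```

View pics/c1.png

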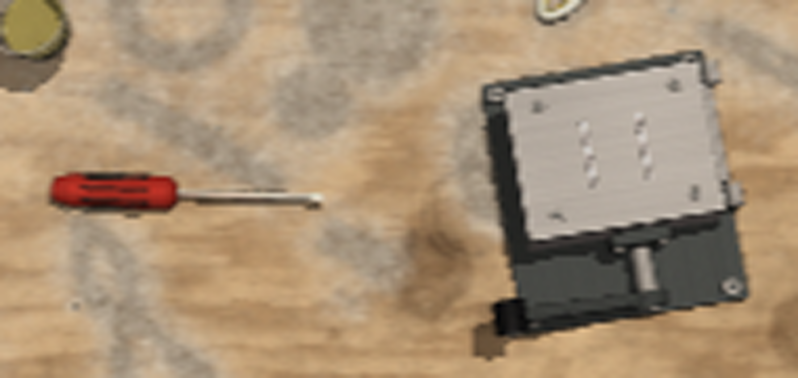

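View pics/c2.png

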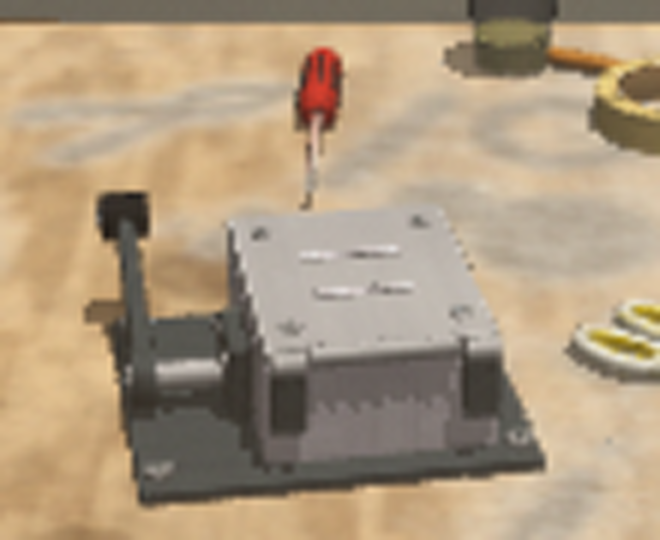

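c1 shows the lid corners at about (503,95), (708,60), (737,207) and (527,240) in the crop, the knob at (508,318), the driver handle at 50-177 and its tip at ~(322,201). c2 (side) shows the knob at (123,213) in the crop, the pivot boss at (145,385), and the lid shut.

Run:
```python
from h import *
f=lambda x,y:(155+(x+.5)/4.2-.5,160+(y+.5)/4.2-.5)
g=lambda x,y:(190+(x+.5)/6-.5,170+(y+.5)/6-.5)
L=[ray("top",*f(*p),68)[:2] for p in((503,95),(708,60),(737,207),(527,240))]
print("lid",np.round(L,1).tolist())
S=[ray("side",*g(*p),z)[:2] for p,z in(((228,218),68),((447,205),68),((500,350),68),((262,360),68))];print("side lid",np.round(S,1).tolist())
# base plate
print("base",[ray("top",*f(*p),8)[:2].round(1).tolist() for p in((485,88),(703,52),(747,297),(520,335))])
print("base side",[ray("side",*g(*p),z)[:2].round(1).tolist() for p,z in(((143,500),8),((543,465),8))])
print("knob",ray("top",*f(508,318),66).round(1),ray("side",*g(123,213),62).round(1))
print("handle ends top",ray("top",*f(50,190),15).round(1),ray("top",*f(177,193),15).round(1),"tip",ray("top",*f(322,201),13).round(1))
print("handle side",ray("side",*g(325,48),15).round(1),ray("side",*g(318,122),15).round(1),ray("side",*g(307,205),13).round(1))
th=np.radians(10.3);ex=np.array([np.cos(th),np.sin(th)]);ey=np.array([-ex[1],ex[0]])
o=np.mean(L,0)-ey
for n,p in dict(o=(0,0),notch=(0,70),hinge=(0,-70),base1=(-115,85),base2=(75,-85),base3=(75,85),base4=(-115,-85)).items():
  w=o+p[0]*ex+p[1]*ey;print(n,w.round(1))
```

```text
lid [[619.6, -10.8], [648.5, -158.0], [542.0, -178.4], [515.1, -29.7]]
side lid [[516.9, -33.8], [627.6, -16.4], [649.2, -169.3], [541.7, -180.6]]
base [[637.0, 1.5], [668.1, -162.0], [484.2, -194.1], [452.5, -27.7]]
base side [[488.2, -203.5], [670.6, -170.0]]
knob [459.7 -17.2  66. ] [461.8 -16.6  62. ]
handle ends top [551.3 322.6  15. ] [551.1 228.2  15. ] tip [547.8 120.6  13. ]
handle side [555.  330.4  15. ] [554.3 210.2  15. ] [551.6  97.8  13. ]
o [581.5 -95.2]
notch [569.  -26.4]
hinge [ 594.  -164.1]
base1 [453.1 -32.2]
base2 [ 670.5 -165.4]
base3 [640.1   1.8]
base4 [ 483.5 -199.4]
```

Mould origin is about (580.7,-93) with yaw ~10.4°, cross-checked on the base plate and lid from both views. Driver grip is about (551.5,260) with yaw -1°. I'm moving over the driver.

Request:
{"fn": "apply_moves", "kwargs": {"targets": [[0.9,0.17,-0.46,0,0,0],[0.9,0.17,-0.46,0,0,0],[0.9,0.17,-0.46,0,0,0],[0.9,0.17,-0.46,0,0,0],[0.9,0.17,-0.46,0,0,0],[0.9,0.17,-0.46,0,0,0],[0.9,0.17,-0.46,0,0,0],[0.9,0.17,-0.46,0,0,0],[0.9,0.17,-0.46,0,0,0],[0.9,0.17,-0.46,0,0,0],[0.9,0.17,-0.46,0,0,0],[0.9,0.17,-0.46,0,0,0]], "jaw": 0.2}}

```text
clock: 1.6
eef_pos: [549.6, 262.3, 149.1]
tool_rot: [-1.571, 0.001, -0.335]
force: [1.2, 1.3, 0.7]
width: 51.2
```

Request:
{"fn": "apply_moves", "kwargs": {"targets": [[0,0,0,0,1,0],[0,0,0,0,1,0],[0,0,0,0,1,0],[0,0,0,0,1,0],[0,0,0,0,1,0],[0,0,0,0,1,0],[0,0,0,0,1,0],[0,0,0,0,1,0],[0,0,0,0,0.97,0],[0,0,0,0,0,0]]}}

```text
clock: 2.85
eef_pos: [548.6, 263.5, 149.2]
tool_rot: [-1.572, -0.001, -1.586]
force: [0.3, 0.3, -0.3]
width: 51.4
```

Run:
```python
from h import *
s=read_state();print(s["clock"],s["eef_pos"],s["tool_rot"],s["width"],s["qpos"].round(2),s["force"])
print(plan((551.5,260,4),R.from_euler('xyz',[-90,0,-91],degrees=True)))
im=get_image("top");cv2.imwrite("pics/t1.png",cv2.resize(im[120:260,130:350],None,fx=3.5,fy=3.5,interpolation=2)[:,:,::-1])
```

```text
2.85 [548.61490334 263.48660964 149.21322484] [-1.57152103e+00 -7.82985961e-04 -1.58561372e+00] 51.42410264770959 [-0.72  0.69  0.37  1.72 -0.33  0.79 -0.21] [ 0.34651297  0.29793892 -0.33519517]
(array([0.083, 3.63 , 0.076]), array([0.005, 0.019, 0.006]))
```

Request:
{"fn": "apply_moves", "kwargs": {"targets": [[0.08,0.6,0.08,0,0,0],[0,0.8,0,0,0,0],[0,0.8,0,0,0,0],[0,0.7,0,0,0,0],[0,0.4,0,0,0,0],[0,0.3,0,0,0,0],[0,0.0,0,0,0,0]]}}

```text
clock: 3.78
eef_pos: [552.0, 260.0, 5.3]
tool_rot: [-1.572, -0.0, -1.587]
force: [0.4, 0.2, 0.2]
width: 51.3
```

Request:
{"fn": "apply_moves", "kwargs": {"targets": [[0,0,0,0,0,0],[0,0,0,0,0,0],[0,0,0,0,0,0],[0,0,0,0,0,0],[0,0,0,0,0,0],[0,0,0,0,0,0]], "jaw": -1}}

```text
clock: 4.53
eef_pos: [553.0, 260.5, 6.9]
tool_rot: [-1.569, 0.001, -1.587]
force: [0.6, -0.8, 5.4]
width: 23.7
```

Request:
{"fn": "apply_moves", "kwargs": {"targets": [[0,-0.3,0,0,0,0],[0,-0.6,0,0,0,0],[0,-0.6,0,0,0,0],[0,-0.5,0,0,0,0],[0,0,0,0,0,0]]}}

```text
clock: 5.15
eef_pos: [553.2, 260.7, 87.5]
tool_rot: [-1.568, 0.002, -1.587]
force: [0.4, -0.0, -1.1]
width: 23.6
```

Run:
```python
from h import *
s=read_state();print(s["clock"],s["eef_pos"],s["tool_rot"],s["width"])
a=get_image("top")[:,:,::-1];b=get_image("side")[:,:,::-1]
print("expected tip px if held as planned",proj("top",(549.5,127,s["eef_pos"][2]+9)),proj("side",(549.5,127,s["eef_pos"][2]+9)))
A=cv2.resize(a[160:250,155:345],None,fx=4.2,fy=4.2,interpolation=2);B=cv2.resize(b[140:200,190:300],None,fx=4,fy=4,interpolation=2)
out=np.zeros((600,798,3),np.uint8);out[:377,:A.shape[1]]=A[:377];out[378:378+222,:B.shape[1]]=B[:222];cv2.imwrite("pics/t2.png",out)
```

```text
5.15 [553.16450784 260.68583715  87.4759773 ] [-1.56785461e+00  1.53116474e-03 -1.58714393e+00] 23.637199425290714
expected tip px if held as planned [227.25676683 202.69777347] [240.25029299 177.52568492]
```

View pics/t2.png

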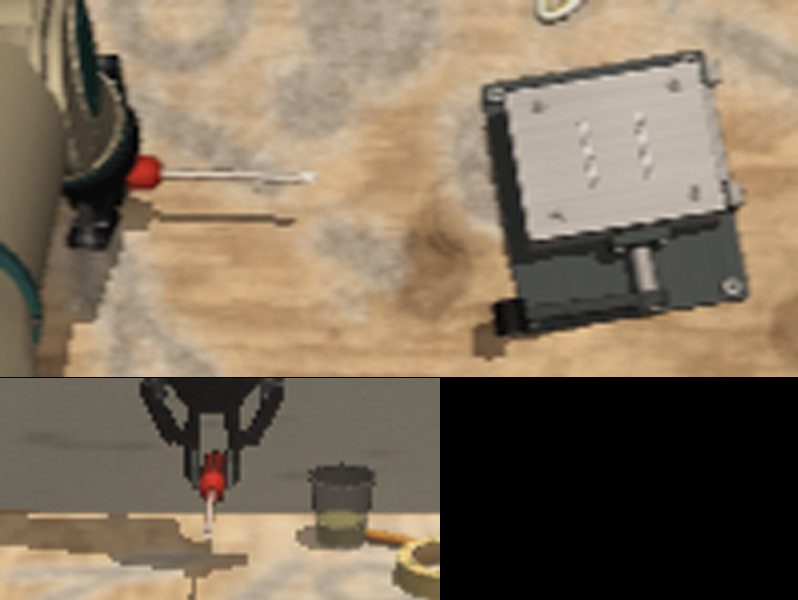

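The driver is held level. Its drawn tip is at crop (315,177) in top, as predicted (229.9,202), and the side view agrees within ~2 px. Next I align it with the notch, stopping 30 mm short.

Request:
{"fn": "apply_moves", "kwargs": {"targets": [[0.5,0.2,0,0,0,0],[0.7,0.25,-0.1,0,0,0],[0.7,0.25,-0.1,0,0,0],[0.7,0.25,-0.11,0,0,0],[0.5,0.1,0,0,0,0],[0,0,0,0,-0.7,0],[0,0,0,0,-0.71,0],[0,0,0,0,0,0]]}}

```text
clock: 6.25
eef_pos: [536.8, 134.4, 42.6]
tool_rot: [-1.573, -0.001, -1.393]
force: [-0.3, -0.1, -0.7]
width: 23.7
```

Run:
```python
from h import *
s=read_state();p=s["eef_pos"];Rt=R.from_euler('xyz',s["tool_rot"]);print(s["clock"],p,s["tool_rot"],s["width"])
tip=p+Rt.apply([133,-6.5,0]);print("tip",tip)
th=np.radians(10.4);ex=np.array([np.cos(th),np.sin(th)]);ey=np.array([-ex[1],ex[0]]);d=tip[:2]-(580.7,-93);print("tip in mould",d@ex,d@ey)
print("plan in",plan((545.9,96.8,45.5),R.from_euler('xyz',[-90,0,-79.6],degrees=True)))
a=get_image("top")[:,:,::-1];b=get_image("side")[:,:,::-1]
print("tip px",proj("top",tip),proj("side",tip))
A=cv2.resize(a[170:240,200:345],None,fx=5,fy=5,interpolation=2);B=cv2.resize(b[180:240,200:290],None,fx=4,fy=4,interpolation=2)
out=np.zeros((595,725,3),np.uint8);out[:350]=A;out[353:593,:360]=B;cv2.imwrite("pics/t3.png",out)
```

```text
6.25 [536.75391401 134.43705337  42.64601001] [-1.57316000e+00 -6.08810020e-04 -1.39311815e+00] 23.709182408360597
tip [560.27538862   3.53754497  49.22696237]
tip in mould -2.662189954363299 98.63860848507385
plan in (array([ 0.967, -0.071,  0.059]), array([ 0.017, -0.027,  0.004]))
tip px [269.15399739 202.51513422] [242.35178745 206.25435943]
```

View pics/t3.png

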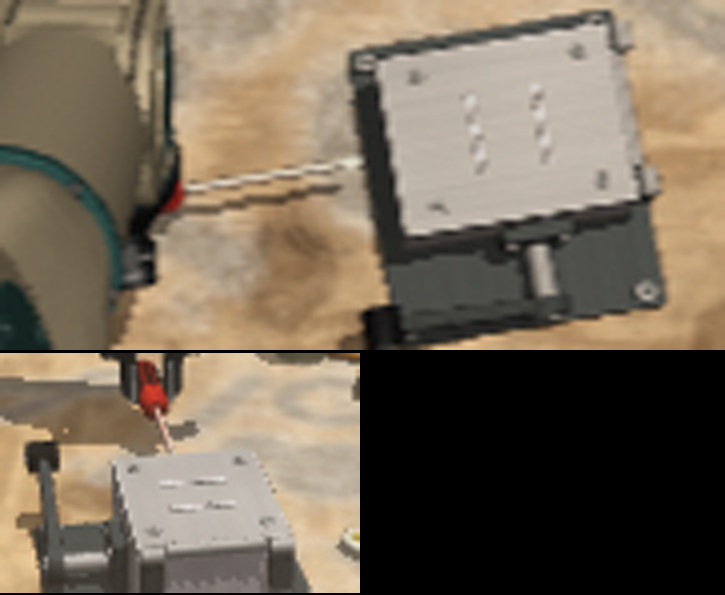

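The driver is aligned: drawn tip at crop (361,162), the lid edge at ~(390,150) about 17 mm ahead, which matches the model. I raise 3 mm and insert.

Request:
{"fn": "apply_moves", "kwargs": {"targets": [[0,-0.07,0.06,0,0,0],[0.2,0,0,0,0,0],[0.2,0,0,0,0,0],[0.2,0,0,0,0,0],[0.2,0,0,0,0,0],[0.17,0,0,0,0,0],[0,0,0,0,0,0]]}}

```text
clock: 7.22
eef_pos: [547.2, 97.8, 46.5]
tool_rot: [-1.571, -0.0, -1.392]
force: [0.8, -0.6, -1.4]
width: 23.6
```

Request:
{"fn": "apply_moves", "kwargs": {"targets": [[0,-0.1,0,0,0,0],[0,-0.15,0,0,0,0],[0,-0.2,0,0,0,0],[0,-0.25,0,0,0,0],[0,-0.3,0,0,0,0],[0,0,0,0,0,0]]}}

```text
clock: 7.98
eef_pos: [547.9, 99.1, 87.9]
tool_rot: [-1.568, 0.0, -1.39]
force: [-0.8, 0.1, -1.2]
width: 23.7
```

Run:
```python
from h import *
b=get_image("side")[:,:,::-1];a=get_image("top")[:,:,::-1]
A=cv2.resize(a[170:240,200:345],None,fx=4,fy=4,interpolation=2);B=cv2.resize(b[170:250,195:295],None,fx=4,fy=4,interpolation=2)
out=np.zeros((600,580,3),np.uint8);out[:280]=A;out[280:600,:400]=B;cv2.imwrite("pics/t4.png",out)
```

```text
(no output)
```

View pics/t4.png

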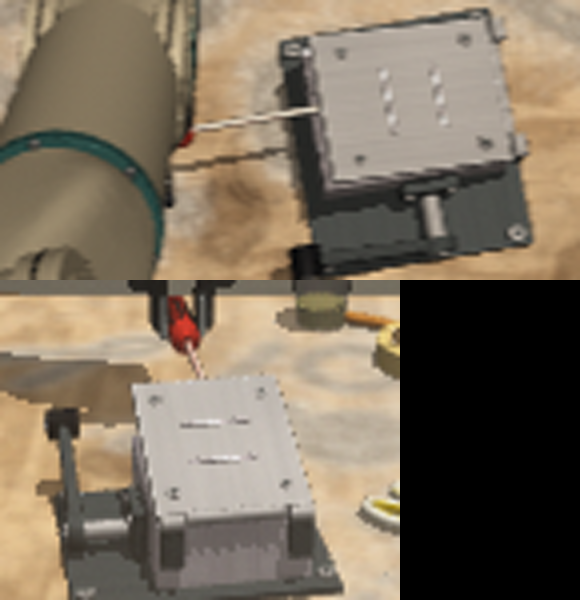

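The lid is breaking open: its +y edge sits higher than the block, with the blade under it at crop (318,108) in top. I keep following the lid's arc.

Request:
{"fn": "apply_moves", "kwargs": {"targets": [[0.18,-0.24,0,0,0,0],[0.18,-0.24,0,0,0,0],[0.18,-0.24,0,0,0,0],[0.21,-0.18,0,0,0,0],[0.21,-0.18,0,0,0,0],[0.21,-0.18,0,0,0,0],[0.23,-0.12,0,0,0,0],[0.23,-0.12,0,0,0,0],[0.23,-0.12,0,0,0,0],[0,0,0,0,0,0]]}}

```text
clock: 9.32
eef_pos: [560.9, 23.8, 151.8]
tool_rot: [-1.57, -0.001, -1.392]
force: [0.6, 0.3, -1.6]
width: 23.5
```

Request:
{"fn": "apply_moves", "kwargs": {"targets": [[0.25,-0.05,0,0,0,0],[0.25,-0.05,0,0,0,0],[0.25,-0.05,0,0,0,0],[0.24,0,0,0,0,0],[0.24,0,0,0,0,0],[0.24,0,0,0,0,0],[0.22,0,0,0,0,0],[0.22,0,0,0,0,0],[0.15,0,0,0,0,0],[0,0,0,0,0,0]]}}

```text
clock: 10.58
eef_pos: [575.2, -56.6, 157.3]
tool_rot: [-1.571, -0.001, -1.391]
force: [0.8, -0.4, -1.3]
width: 23.5
```

Run:
```python
from h import *
s=read_state();p=s["eef_pos"];Rt=R.from_euler('xyz',s["tool_rot"]);print(s["clock"],s["width"])
tip=p+Rt.apply([133,-6.5,0])
th=np.radians(10.4);ex=np.array([np.cos(th),np.sin(th)]);ey=np.array([-ex[1],ex[0]]);d=tip[:2]-(580.7,-93);print("tip in mould",d@ex,d@ey,tip[2])
b=get_image("side")[:,:,::-1];a=get_image("top")[:,:,::-1]
A=cv2.resize(a[150:240,200:350],None,fx=3,fy=3,interpolation=2);B=cv2.resize(b[140:250,195:295],None,fx=3,fy=3,interpolation=2)
out=np.zeros((600,450,3),np.uint8);out[:270]=A;out[270:600,:300]=B;cv2.imwrite("pics/t5.png",out)
```

```text
10.575 23.487115427098452
tip in mould 0.8936568211698237 -96.17241050475369 163.8532241683991
```

View pics/t5.png

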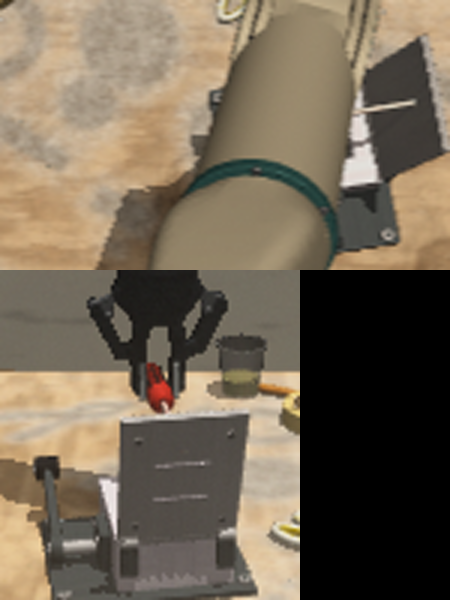

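The lid is past upright, at about 105° (side view: plate seen from behind, tip at mould y=-96). I back the driver out and lay it down near where it came from.

Request:
{"fn": "apply_moves", "kwargs": {"targets": [[-0.4,0,0,0,0,0],[-0.8,0,0,0,0,0],[-0.9,0,0,0,0,0],[-0.9,0,0,0,0,0],[-0.9,0,0,0,0,0],[-0.9,0,0,0,0,0],[-0.9,0,0,0,0,0],[-0.9,0,0,0,0,0],[-0.7,0,0,0,0,0],[-0.3,0,0,0,0,0],[0,0,0,0,0,0]]}}

```text
clock: 12.05
eef_pos: [520.0, 244.4, 157.2]
tool_rot: [-1.571, 0.0, -1.388]
force: [0.2, -0.8, -1.0]
width: 23.7
```

Request:
{"fn": "apply_moves", "kwargs": {"targets": [[0,0.5,0,0,0,0],[0,0.8,0,0,0,0],[0,0.8,0,0,0,0],[0,0.7,0,0,0,0],[0,0.4,0,0,0,0],[0,0.2,0,0,0,0],[0,0.1,0,0,0,0],[0,0.1,0,0,0,0],[0,0,0,0,0,0]]}}

```text
clock: 13.18
eef_pos: [520.8, 243.7, 13.6]
tool_rot: [-1.57, 0.0, -1.39]
force: [-0.2, -0.7, -1.2]
width: 23.7
```

Request:
{"fn": "apply_moves", "kwargs": {"targets": [[0,0.08,0,0,0,0],[0,0.05,0,0,0,0],[0,0.04,0,0,0,0],[0,0,0,0,0,0]]}}

```text
clock: 13.68
eef_pos: [520.6, 243.5, 6.9]
tool_rot: [-1.571, 0.0, -1.39]
force: [-1.5, -1.2, 3.3]
width: 23.5
```

Request:
{"fn": "apply_moves", "kwargs": {"targets": [[0,0,0,0,0,0],[0,0,0,0,0,0],[0,0,0,0,0,0],[0,0,0,0,0,0]], "jaw": 0.2}}

```text
clock: 14.18
eef_pos: [520.6, 243.5, 6.4]
tool_rot: [-1.571, 0.0, -1.39]
force: [0.3, 0.9, -0.7]
width: 51.2
```

Request:
{"fn": "apply_moves", "kwargs": {"targets": [[0,-0.5,0,0,0,0],[0,-0.9,0,0,0,0],[0,-0.9,0,0,0,0],[0,-0.9,0,0,0,0],[0,-0.5,0,0,0,0],[0,0,0,0,0,0]]}}

```text
clock: 14.92
eef_pos: [521.9, 244.0, 157.2]
tool_rot: [-1.566, 0.002, -1.39]
force: [0.5, 0.9, -0.2]
width: 51.1
```

Run:
```python
from h import *
s=read_state();print(s["clock"],s["eef_pos"])
th=np.radians(10.4);ex=np.array([np.cos(th),np.sin(th)]);ey=np.array([-ex[1],ex[0]]);o=np.array((580.7,-93))
for k in((460,-17),(461.8,-16.6)):
  d=np.array(k)-o;print("knob mould",d@ex,d@ey)
```

```text
14.925 [521.89810358 244.02686271 157.20967821]
knob mould -104.99762148813316 96.54009261355992
knob mould -103.15498518256884 96.60858674043428
```

Request:
{"fn": "apply_moves", "kwargs": {"targets": [[0.5,0,-0.2,0,0,0],[0.7,0,-0.3,0,0,0],[0.7,0,-0.3,0,0,0],[0.7,0,-0.35,0,0,0],[0.7,0,-0.35,0,0,0],[0.7,0,-0.3,0,0,0],[0.7,0,-0.3,0,0,0],[0.7,0,-0.3,0,0,0],[0.5,0,-0.2,0,0,0],[0.24,0,-0.1,0,0,0],[0,0,0,0,0,0]]}}

```text
clock: 16.3
eef_pos: [457.5, -18.4, 154.1]
tool_rot: [-1.572, 0.0, -1.392]
force: [-0.4, 0.9, -0.1]
width: 51.1
```

Run:
```python
from h import *
s=read_state();print(s["clock"],s["eef_pos"],s["qpos"].round(2))
print(plan((460,-17,45),R.from_euler('xyz',[-90,0,-79.6],degrees=True)))
b=get_image("side")[:,:,::-1];a=get_image("top")[:,:,::-1]
A=cv2.resize(a[150:290,150:350],None,fx=2.5,fy=2.5,interpolation=2);B=cv2.resize(b[140:250,180:300],None,fx=2.2,fy=2.2,interpolation=2)
out=np.zeros((592,500,3),np.uint8);out[:350]=A;out[350:350+B.shape[0],:B.shape[1]]=B;cv2.imwrite("pics/t6.png",out)
```

```text
16.3 [457.53253137 -18.41161721 154.08574468] [-0.19  0.5   0.24  2.12 -0.22  0.55  0.39]
(array([-0.023,  2.727,  0.071]), array([ 0.01 , -0.022, -0.001]))
```

View pics/t6.png

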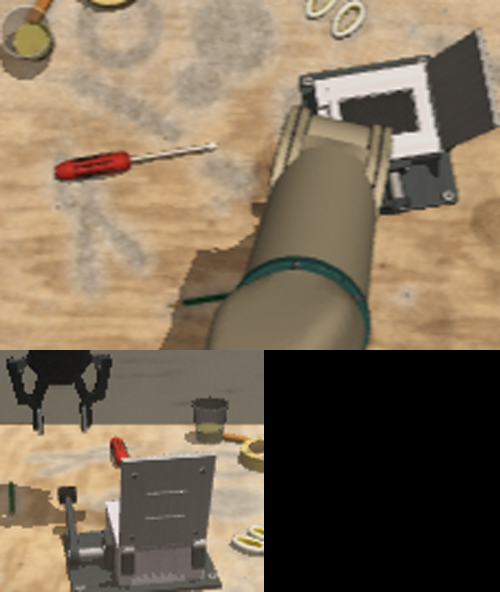

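The driver lies clear at crop (55-215,145-175), the lid stays open with the part in its cavity, and the gripper is over the knob. Going down to pinch it.

Request:
{"fn": "apply_moves", "kwargs": {"targets": [[-0.02,0.5,0.07,0,0,0],[0,0.7,0,0,0,0],[0,0.6,0,0,0,0],[0,0.4,0,0,0,0],[0,0.3,0,0,0,0],[0,0.2,0,0,0,0],[0,0,0,0,0,0]]}}

```text
clock: 17.27
eef_pos: [460.9, -16.0, 46.2]
tool_rot: [-1.571, 0.0, -1.39]
force: [-0.9, -0.5, 0.0]
width: 51.1
```

Request:
{"fn": "apply_moves", "kwargs": {"targets": [[0,0,0,0,0,0],[0,0,0,0,0,0],[0,0,0,0,0,0],[0,0,0,0,0,0],[0,0,0,0,0,0]], "jaw": -1}}

```text
clock: 17.9
eef_pos: [460.4, -16.1, 46.6]
tool_rot: [-1.572, 0.0, -1.39]
force: [-3.7, -0.0, 5.2]
width: 22.8
```

Run:
```python
from h import *
s=read_state();print(s["clock"],s["eef_pos"],s["tool_rot"],s["width"],s["force"],s["torque"])
```

```text
17.9 [460.4200841  -16.13285987  46.62780644] [-1.57176865e+00  4.08858156e-04 -1.39013677e+00] 22.824100545287234 [-3.73935052 -0.02154296  5.16583487] [-0.1891661   0.63401551  0.2459353 ]
```

Request:
{"fn": "apply_moves", "kwargs": {"targets": [[0.1,-0.22,0,0,0,0],[0.1,-0.22,0,0,0,0],[0.14,-0.2,0,0,0,0],[0.14,-0.2,0,0,0,0],[0.17,-0.17,0,0,0,0],[0.17,-0.17,0,0,0,0],[0.2,-0.14,0,0,0,0],[0.2,-0.14,0,0,0,0],[0,0,0,0,0,0]]}}

```text
clock: 19.02
eef_pos: [469.6, -65.0, 105.3]
tool_rot: [-1.571, -0.0, -1.391]
force: [-4.2, -1.7, -5.7]
width: 22.8
```

Request:
{"fn": "apply_moves", "kwargs": {"targets": [[0.22,-0.1,0,0,0,0],[0.22,-0.1,0,0,0,0],[0.23,-0.06,0,0,0,0],[0.23,-0.06,0,0,0,0],[0.24,-0.02,0,0,0,0],[0.24,-0.02,0,0,0,0],[0,0,0,0,0,0],[0,0,0,0,0,0]]}}

```text
clock: 20.02
eef_pos: [479.7, -118.7, 120.0]
tool_rot: [-1.57, 0.0, -1.391]
force: [-3.6, 3.0, -0.5]
width: 22.5
```

Run:
```python
from h import *
s=read_state();print(s["clock"],s["eef_pos"],s["width"],s["force"],s["torque"])
th=np.radians(10.4);ex=np.array([np.cos(th),np.sin(th)]);ey=np.array([-ex[1],ex[0]]);o=np.array((580.7,-93))
d=s["eef_pos"][:2]-o;print("tcp mould",d@ex,d@ey)
piv=np.r_[o-105*ex-7*ey,25];a=np.radians(90)
print("side px pivot",proj("side",piv),"knob up",proj("side",piv+[0,0,110]))
for n in(70,80,90,100):
  q=np.radians(n);print(n,proj("side",piv+110*np.r_[ey*np.cos(q),np.sin(q)]).round(1))
b=get_image("side")[:,:,::-1];a=get_image("top")[:,:,::-1]
cv2.imwrite("pics/side7.png",b)
A=cv2.resize(a[150:250,240:350],None,fx=3,fy=3,interpolation=2);B=cv2.resize(b[170:250,195:295],None,fx=6,fy=6,interpolation=2)
out=np.zeros((480,930,3),np.uint8);out[:300,600:]=A;out[:,:600]=B;cv2.imwrite("pics/t7.png",cv2.resize(out,(800,413),interpolation=3))
```

```text
20.025 [ 479.71298651 -118.70765762  120.00477747] 22.548215889519028 [-3.59571696  3.02416727 -0.46849163] [0.94195047 1.02744313 0.08395549]
tcp mould -103.96866977444768 -7.055229257049721
side px pivot [212.74188828 232.04356289] knob up [211.36173979 197.33704349]
70 [210.4 194.1]
80 [210.8 195.1]
90 [211.4 197.3]
100 [212.  200.8]
```

View pics/t7.png

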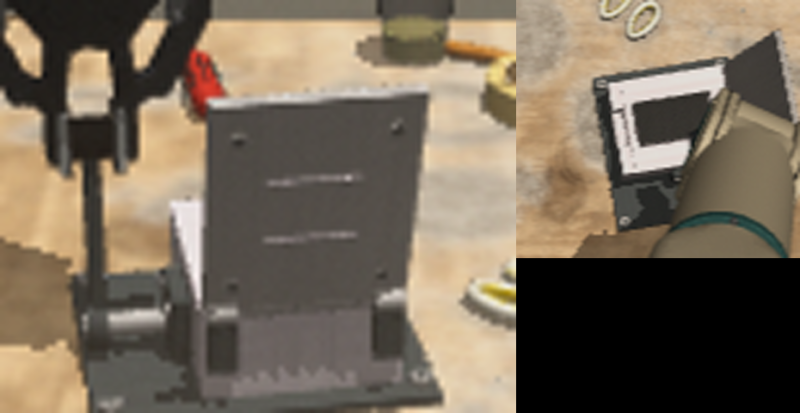

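The lever is near upright in the side crop, knob at ~(91,137) between the fingers. I check its angle by comparing knob rows in the image at rest and now.

Run:
```python
from h import *
a=cv2.imread("pics/side0.png").sum(2)//3;b=cv2.imread("pics/side7.png").sum(2)//3
print("rest rows198-214\n",a[198:215,205:217]);print("now rows 186-236\n",b[186:208,206:222]);print(b[226:238,208:222])
th=np.radians(10.4);ex=np.array([np.cos(th),np.sin(th)]);ey=np.array([-ex[1],ex[0]]);o=np.array((580.7,-93))
piv=np.r_[o-105*ex-7*ey,25]
for n in(20,75,80,85,90,95,100):
  q=np.radians(n);print(n,proj("side",piv+110*np.r_[ey*np.cos(q),np.sin(q)]).round(1))
print("tcp",proj("side",read_state()["eef_pos"]))
```

```text
rest rows198-214
 [[174 174 179 177 173 171 174 177 174 168 161 155]
 [168 173 174 174 172 173 176 178 175 167 159 156]
 [166 170 175 170 169 171 176 177 171 165 158 157]
 [165 168 167 161 161 161 166 169 163 159 157 157]
 [165 129  89  62  62  61  40  44  49  99 159 159]
 [166  89  47  47  47  46  48  46  51 102 164 164]
 [174  81  50  48  48  48  46  46  46  76 164 165]
 [171  75  42  43  42  44  44  45  45  74 170 171]
 [173 107  42  40  42  61  51  40  40  58 175 174]
 [175  95  36  36  45  85  84  51  37  57 180 183]
 [175 130  35  36  46  84  84  64  40  64 183 183]
 [178 168  48  49  49  83  84  82  79 110 175 174]
 [179 171 131 130  96  79  84  99 171 172 169 164]
 [175 169 168 162  97  80  84  88 132 167 160 158]
 [174 169 167 165 132  77  84  86  99 159 152 147]
 [172 169 165 167 161  71  86  88 109 154 145 139]
 [169 164 163 165 158  64  87  90 113 144 138 135]]
now rows 186-236
 [[ 30  48 154 188 184 185 188 191 194 195 151  31  32  30  33  35]
 [ 32  54 180 181 179 180 182 184 183 183 176  32  31  33  33  34]
 [ 32  53 179 175 173 170 168 170 171 171 161  33  33  32  34 
[... 1439 characters left out ...]
 57  55  55  57]
 [110  63  57  58  70  60  59  60  63  64  64  73  71  81]
 [112  76  58  74  90  81  82  89 122 125 129 160 161 198]
 [115  75  69 148  84  84  86  98 191 193 193 192 196 194]
 [117  94  63 120  78  77  78  85 144 160 156 155 152 149]
 [117 112  65 121  70  69  69  74 107 119 115 113 109 105]
 [112 109  56  76  58  61  62  64  76  80  78  75  78  77]
 [109 105  64  64  52  52  54  54  65  79  78  78  86  83]
 [104 102  70  54  47  49  49  49  54  56  57  58  59  58]
 [108  97  68  58  47  48  48  48  59  58  59  63  63  62]]
20 [209.5 205. ]
75 [210.6 194.4]
80 [210.8 195.1]
85 [211.1 196.1]
90 [211.4 197.3]
95 [211.6 198.9]
100 [212.  200.8]
tcp [211.93945566 202.20597339]
```

By knob row the lever is at ~84–87°, a slight lag as warned. I advance the hand ~8 mm.

Request:
{"fn": "apply_moves", "kwargs": {"targets": [[0.1,0,0,0,0,0],[0.1,0,0,0,0,0],[0,0,0,0,0,0],[0,0,0,0,0,0]]}}

```text
clock: 20.62
eef_pos: [481.2, -126.2, 119.9]
tool_rot: [-1.57, 0.001, -1.39]
force: [-4.3, 4.4, -0.7]
width: 22.7
```

Run:
```python
from h import *
s=read_state();print(s["clock"],s["eef_pos"],s["width"],s["force"],s["torque"])
B=get_image("side")[:,:,::-1];cv2.imwrite("pics/side8.png",B);b=B.sum(2)//3
print(b[189:206,206:222])
a=get_image("top")[:,:,::-1]
A=cv2.resize(a[165:225,255:345],None,fx=4,fy=4,interpolation=2);C=cv2.resize(B[180:240,200:250],None,fx=8,fy=8,interpolation=2)
out=np.zeros((480,760,3),np.uint8);out[:240,400:]=A;out[:,:400]=C;cv2.imwrite("pics/t8.png",out)
```

```text
20.625 [ 481.19692039 -126.21007593  119.94046515] 22.717460316022983 [-4.29833491  4.36205089 -0.66765316] [1.12153498 0.92370561 0.22247436]
[[ 32  47 150 186 184 186 186 183 180 175 163  54  33  36  37  36]
 [ 30  50 153 193 193 193 194 188 184 176  96  33  34  37  35  37]
 [ 32  41 117 193 192 191 188 185 181 179  93  35  40  36  34  40]
 [ 36  43 104 174 175 178 178 181 184 179  92  50  71  49  36  48]
 [ 60  81  50  88  90  91  55  59  59  57  57  54 101  67  34  58]
 [ 58  81  41  32  30  32  33  32  31  31  30  42 102  67  34  51]
 [ 57  82  52  32  33  33  35  33  32  33  35  41 102  68  34  51]
 [ 57  83  53  32  33  33  32  33  35  34  34  42 102  80  34  51]
 [ 59 101  53  31  33  32  34  33  34  32  31  42 103  80  39  52]
 [ 56 101  62  32  33  32  33  32  31  33  34  40 103  82  37  51]
 [ 53 101  64  32  30  32  31  28  32  29  30  41 104 103  58  52]
 [ 54 102  65  30  30  31  31  31  29  33  38  42 105 100  38  52]
 [ 53 103  82  41  56  32  34  36  39  71  92  42 101 101  41  59]
 [ 55 103  85 104 168  43  44  46  77 166 161  41  86 104  87 120]
 [ 86 103  88 132 167  44  43  47  80 170 167  65  85 116 188 189]
 [158 104  87 104 170  44  44  46  78 171 168 101  84 110 190 191]
 [178 108  96 135 166  46  45  44  62 177 180 177 180 186 191 194]]
```

View pics/t8.png

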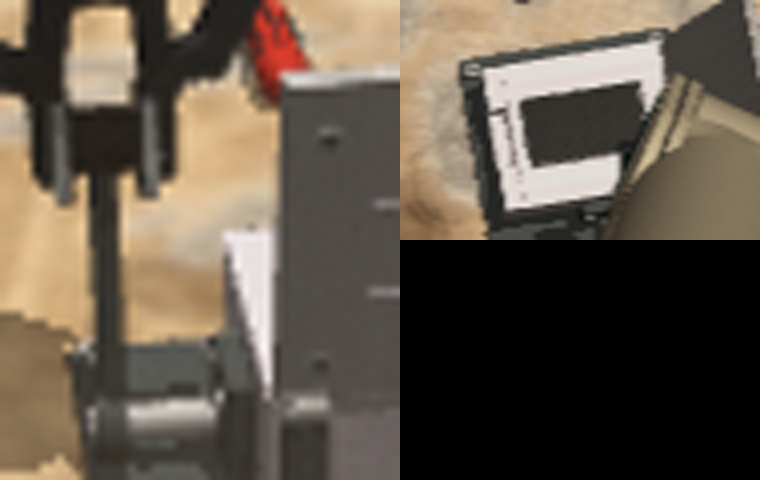

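The lever is now ~87–90°; the part sits in view at crop (525-640,90-165) and the lid is still open. One last small nudge, then a final check and hand-in.

Request:
{"fn": "apply_moves", "kwargs": {"targets": [[0.05,0,0,0,0,0],[0,0,0,0,0,0],[0,0,0,0,0,0],[0,0,0,0,0,0],[0,0,0,0,0,0]]}}

```text
clock: 21.35
eef_pos: [481.5, -127.9, 119.9]
tool_rot: [-1.571, 0.001, -1.391]
force: [-4.2, 4.5, -0.4]
width: 22.4
```

Run:
```python
from h import *
s=read_state();print(s["clock"],s["eef_pos"],s["width"],s["force"],np.abs(s["qd"]).max())
b=get_image("side").astype(int).sum(2)//3;print(b[190:204,209:213])
a=get_image("top")[:,:,::-1];m=(cv2.cvtColor(np.ascontiguousarray(a),cv2.COLOR_BGR2GRAY)<75).astype(np.uint8);m[:, :284]=0;m[:,314:]=0;m[:184]=0;m[208:]=0
# coupon's near-robot-left corner region: left edge columns per row
for r in(192,196,200):print(r,np.nonzero(m[r])[0].min(initial=999))
th=np.radians(10.4);ex=np.array([np.cos(th),np.sin(th)]);ey=np.array([-ex[1],ex[0]]);o=np.array((580.7,-93))
for z in(58.5,70):print(z,proj("top",np.r_[o+45*ey-25*ex,z]).round(1),proj("top",np.r_[o+45*ey+25*ex,z]).round(1))
finish_job()
```

```text
21.35 [ 481.45675969 -127.85067581  119.90390156] 22.426758486342475 [-4.23658473  4.54273712 -0.36793135] 0.0011721907137760808
[[193 193 194 194]
 [194 192 191 188]
 [175 178 177 180]
 [127 128  93  96]
 [ 30  32  31  32]
 [ 31  33  32  33]
 [ 32  32  31  32]
 [ 31  31  33  33]
 [ 32  31  32  32]
 [ 32  29  31  31]
 [ 31  30  30  29]
 [ 40  47  31  32]
 [100 131  42  43]
 [131 166  44  43]]
192 285
196 286
200 287
58.5 [288.  206.5] [285.2 190.4]
70 [288.2 205.9] [285.4 189.7]
the job is handed in; nothing more can be done
```

I did every step in the order asked and handed the job in at about 21 s of the 67 s allowed. No verdict was reported.

- **Lid:** I gripped the screwdriver by its handle, put the blade in the pry notch and lifted the lid with it. No finger touched the lid. I then pushed it over with the blade to about 105°, and it still stood open in the last picture I viewed.
- **Screwdriver:** I laid it back on the bench about 100 mm clear of the mould.
- **Cam lever:** I pinched the knob and swung it up. The hand-in was done while holding it there.
- **Bystanders:** The arm never came near the tape roll, cup or brass weight.

**Last checks:**
- **Lever angle:** The position of the knob in the side picture puts the lever at about 88–91°, good to roughly ±3°. It first lagged at about 84–87°, so I moved the hand another 10 mm or so in two steps.
- **Forces:** The arm was still, the knob was gripped at 22.4 mm, and the largest force reading was about 4.5 N.
- **Part height:** I could not confirm this directly. In the top view the raised and rest positions differ by less than a pixel, so that the part is raised rests on the lever angle.

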